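# Set up the bench for weighing and grinding a sample

### The job

Get the bench ready for weighing and grinding: put the open porcelain dish on the middle of the balance pan and stand the small capped vial upright in the middle of the dish; stand the wide jar straight behind the mortar (directly away from the robot, in the robot's x direction) with 8 cm clear between the two, and the shouldered bottle on the bench in that gap, in line and midway between mortar and jar. Set each thing down upright rather than dropping it, and leave the spray bottle, the calculator and the tube rack where they are.

Things in the scene. Friction and masses are not known exactly. Their poses are not given: they have to be found in the camera images.
- dish: Loose open round porcelain dish, white, 50 g: outer diameter 60 mm at the rim (56 at the foot), 20 mm high, wall 3 mm, floor 4 mm thick. Origin at the centre of its underside, z up.
- vial: Loose small glass vial with a white cap of the same width: a plain cylinder 25 mm in diameter, 62 mm high, 30 g; the thinnest of the loose things. Origin at the centre of its underside, z up (upright at the start).
- jar: Loose wide glass jar with a flat white lid of the same width: a plain cylinder 56 mm in diameter, 90 mm high, 250 g. Origin at the centre of its underside, z up (upright at the start).
- bottle: Loose amber glass bottle, 120 g: straight body 40 mm in diameter up to 56 mm, sloping shoulder, narrow neck and cap 23 mm in diameter, 80 mm high in all. Origin at the centre of its underside, z up (upright at the start).
- mortar: Porcelain mortar, fixed to the bench, on the left or the right of the work area: round bowl 100 mm in diameter at its rim, 58 mm high, with a pestle that leans out towards the robot up to 110 mm high and 63 mm from the mortar's centre. Origin at the centre of its underside; its axes are parallel to the world's, so behind it is its +x.
- balance: Top-pan laboratory balance, fixed, on the other side from the mortar: grey case 170 x 130 mm, 42 mm high, display end towards the robot, turned by up to 0.25 rad. Round flat steel pan of diameter 110 mm whose top is 55 mm above the bench. Origin on the bench (z = 0) exactly below the pan's centre; the case runs from -105 to +65 mm in its x and +-65 mm in its y. The pan does not move.
- spray: Bystander: loose white spray bottle, 66 mm in diameter, 172 mm high, its nozzle (at 162 mm) reaching 52 mm out along its -x, at the far left of the work. Origin at the centre of its underside. Leave alone.
- calculator: Bystander: loose black pocket calculator lying flat, 130 x 75 x 14 mm, at the far right of the work. Origin at the centre of its underside, x along its length. Leave alone.
- rack: Bystander: loose white test-tube rack with twelve capped tubes, 70 x 190 mm (long in its y), 90 mm high, beyond the work in the middle. Origin at the centre of its underside. Leave alone.
Mind the look-alikes: they are no part of the job. Leave any green, orange or turquoise look-alike of the balance alone.

How it is judged:
By the outcome, as a careful person would: the job done as asked, in the order asked, and still so for the second after the job is handed in, with the robot touching nothing.
It also fails if it takes over 99 s, if anything falls off the work surface, if the arm or the gripper's body presses on something with over 40 N, if the wrist force passes 120 N, or if a joint passes its speed limit or range.

### The arm

A 6-joint arm with a two-finger parallel gripper is mounted at the origin on the work surface. World frame = base frame: x ahead of the robot, y to its left, z up, the work surface at z = 0. Lengths are in m, angles in rad, forces in N, time in s.
With the tool pointing down it reaches from about 0.3 to 0.875 m from the base axis. Payload 6.4 kg.
Tool frame: the origin (TCP) lies at the very end of the fingers, on their centre line; the grasp point (between the pads) lies 19 mm behind it; z points along the fingers, y is the line along which they close (so a half turn about z gives the same grasp; the last joint's range is limited). The gripper opens to 85 mm and grips with 20 to 120 N. Pads are 22 mm wide; open, the fingers measure 114 mm over their backs; the gripper's body (76 mm by 85 mm) begins 54 mm behind the grasp point. The pads swing forward as they close: fully open they stand 13 mm farther back than shut.
Start: joints at [-1.338, 0.181, 1.607, -0, 1.354, -0.206], TCP at [0.244, -0.521, 0.231] pointing down, gripper open.
Joint ranges: [-2.99, 2.99], [-0.89, 2.07], [0.3, 2.58], [-1.14, 4.28], [0, 2.63], [-3.12, 3.12]. Speed limits (rad/s): [2.57, 2.57, 3.01, 3.14, 3.14, 3.14].

### API

Orientations are given as a unit quaternion [w, x, y, z].
In Python, from bench import ctrl gives the robot as it stands.
- The arm moves only by the tool jog_arm, never from a script. Its argument "series" is a list that holds one entry, the list of rows, each a list of 7 numbers: the shift along the tool's x, y, z in mm, then the turn, a rotation vector about the tool's x, y, z in rad, then the finger opening in mm, from 0 to 85.4. In form: [[[tx, ty, tz, rx, ry, rz, gripper], ...]]. A call has exactly 10 rows; each row shifts and turns the commanded pose from where the row before left it, along the tool's axes as they then stand; what a row does not reach is not made up. A row lasts 1/10 s, in which the tool goes at most 50 mm and 8.59 degrees, less where a joint would pass 70% of its speed; a pose out of reach is approached as far as the arm can. A call with a gripper value outside its range is refused whole. The fingers move at their own pace and stop on an object; the grip force is fixed at half the most. Time passes only in rows, so rows that do not move let the fingers close, or fill a call up. It gives the time, the measured TCP pose, the force, the opening and the grip force at its end, in the units of the state.
- ctrl.get_obs(): the state, without advancing time (a new reading comes with each control period).
- ctrl.camera(name): name is "scene" or "top"; returns a dict with "frame" (480x640x3 uint8, blue, green, red), "z_map" (480x640 float32, m along the optical axis (not along the pixel's ray), 0 where there is no reading), "fx", "fy", "cx", "cy" (pixels), "xyz" and "rotation" of the camera in the world. Camera axes: x right, y down, z forward; pixel columns grow to the right and rows downward; lengths in m; the calibration is good to about 2 mm. A picture is of the moment at which its call begins.
- ctrl.hand_in(): hands the job in; it is judged then, once.
The state is a dict: "time_s": time; "q": joint angles; "dq": joint speeds; "joint_efforts": joint torques, N m; "eef_pos": TCP position; "eef_rot": TCP orientation; "wrist_force": force on the tool from outside, world axes, zero at the start; "torque": the same for the moment, N m; "opening": opening from 0.0 (shut) to 1.0 (fully open); "grasp_force": force on a finger pad.
Only numpy, scipy, OpenCV 4.12 (cv2) and the standard library are available. Lean on these libraries where they do the work, as an engineer would, in place of code of your own. Each camera call takes 0.05 s, during which the arm holds its last target. There are 200 camera calls.

## Working session

There is one attempt and no reset: what is moved stays moved. The work goes in short steps, Python scripts to look and compute and a tool call to move; the robot and the scene stay as the last step left them, time stands still between calls to the robot, and variables do not carry over. Pictures are saved under pics/ and viewed, at most 14 in all, crops included, and the job is handed in when it is done.

Besides the shell and the picture viewer there is one more tool, called after "Emit:" as name([rows], argument=value, ...), one row to a line, values as JSON. jog_arm: Moves the arm, as the interface text tells. Its arguments: {"type":"object","properties":{"series":{"type":"array"}},"required":["series"]}

```bash
mkdir -p pics; cat > h.py <<'E'
import numpy as np, cv2
from bench import ctrl
def pts(c):
    z=c["z_map"]; v,u=np.mgrid[0:480,0:640]
    P=np.stack([(u-c["cx"])/c["fx"]*z,(v-c["cy"])/c["fy"]*z,z],-1)
    return P@np.array(c["rotation"]).reshape(3,3).T+np.array(c["xyz"])
E
python3 - <<'E'
from h import *
for n in("scene","top"):
    c=ctrl.camera(n); cv2.imwrite(f"pics/{n}0.png",c["frame"]); np.save(n+"0.npy",c,allow_pickle=True)
    print(n,c["xyz"],c["fx"],c["cx"],c["cy"],np.round(c["rotation"],3).tolist())
print(ctrl.get_obs())
E
```

```text
scene [ 1.03586514 -0.44826555  0.82237941] 442.8923543146997 316.5918881071947 229.22544547987897 [-0.3, 0.841, 0.425, -0.149]
top [ 0.43669049 -0.0581979   1.61467405] 524.6582264645621 310.7855060336206 241.03473946185176 [0.016, -0.699, 0.715, -0.018]
{'time_s': 0.1, 'q': array([-1.33831825e+00,  1.81479580e-01,  1.60789325e+00,  3.66528458e-05,
        1.35382915e+00, -2.06280270e-01]), 'dq': array([-0.00103233, -0.00202035, -0.00163418,  0.00025575,  0.00101374,
       -0.00124855]), 'joint_efforts': array([ 6.54222877e-04, -4.45875657e+01, -3.52236450e+01, -3.42286176e-04,
        4.17447765e-03, -7.74759286e-06]), 'eef_pos': array([ 0.24418883, -0.52002495,  0.23047418]), 'eef_rot': array([-8.04825613e-04,  9.76033290e-01,  2.17619783e-01,  7.35217585e-06]), 'wrist_force': array([ 0.13092965, -0.18279275, -0.01059611]), 'torque': array([-0.00153734, -0.03585287, -0.04839714]), 'grasp_force': 0.0, 'opening': 0.998118625222408}
```

View pics/scene0.png

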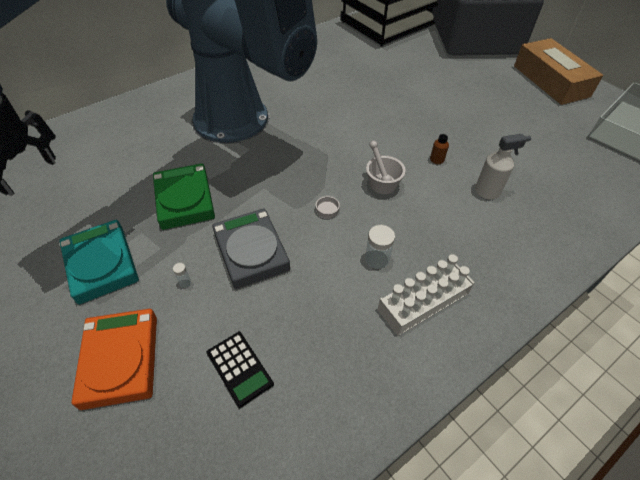

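View pics/top0.png

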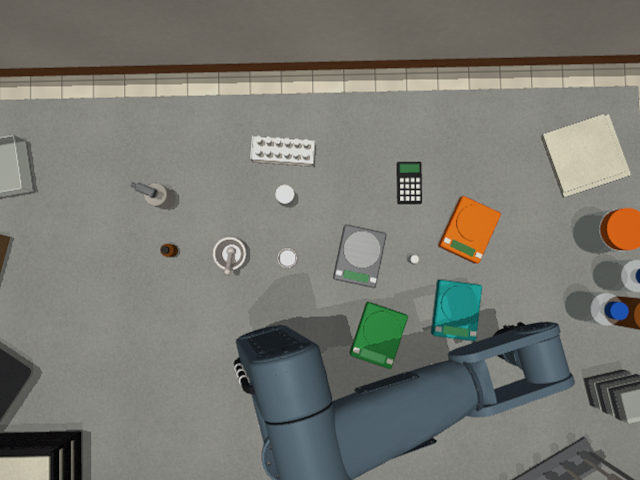

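The top view shows the mortar at (230,255), bottle (169,250), jar (285,195), dish (287,258), vial (414,259) and spray (155,195). Balance candidates are grey (361,252), green (380,335), turquoise (457,310) and orange (470,230). The grey one fits: it has the grey case and steel pan and sits on the other side from the mortar, while the coloured ones are look-alikes. I'll confirm this in a crop and measure.

```bash
sed -i '/return P/d' h.py; cat >> h.py <<'E'
    return P@R(c).T+np.array(c["xyz"])
def R(c):
    from scipy.spatial.transform import Rotation as Ro
    w,x,y,z=c["rotation"]; return Ro.from_quat([x,y,z,w]).as_matrix()
def ray(c,u,v,h):
    d=R(c)@np.array([(u-c["cx"])/c["fx"],(v-c["cy"])/c["fy"],1]); o=np.array(c["xyz"])
    return o+d*(h-o[2])/d[2]
def blob(c,u,v,r,lo,hi,h,extra=None):
    """mean of pixels round (u,v) whose depth height is in lo..hi, cast to plane h"""
    P=pts(c); m=((P[...,2]>lo)&(P[...,2]<hi)).astype(np.uint8)
    if extra is not None: m&=extra
    k=np.zeros_like(m); cv2.circle(k,(u,v),r,1,-1); m&=k
    n=cv2.findContours(m,cv2.RETR_EXTERNAL,cv2.CHAIN_APPROX_NONE)[0]
    n=max(n,key=cv2.contourArea); (a,b),ra=cv2.minEnclosingCircle(n); M=cv2.moments(cv2.convexHull(n))
    p=ray(c,M["m10"]/M["m00"],M["m01"]/M["m00"],h)
    return np.round(p[:2],4),"diam mm",round(2000*ra*(c["xyz"][2]-h)/c["fx"],1),"z",np.round(np.median(P[...,2][m>0]),4)
E
python3 - <<'E'
from h import *
c=np.load("top0.npy",allow_pickle=True).item(); s=np.load("scene0.npy",allow_pickle=True).item()
P=pts(c); print("bench z",np.median(P[220:300,180:200,2]))
print("dish",blob(c,287,258,16,.008,.03,.02))
print("vial",blob(c,414,259,14,.052,.07,.062))
print("jar",blob(c,285,195,18,.08,.1,.09))
print("bottle",blob(c,169,250,16,.068,.09,.08), blob(c,169,250,16,.04,.09,.056))
print("mortar",blob(c,230,253,28,.045,.062,.058))
print("pan",blob(c,361,250,33,.050,.06,.055))
print("rack",blob(c,283,150,45,.06,.1,.09)); 
g=c["frame"]
m=((P[...,2]>.036)&(P[...,2]<.06)).astype(np.uint8); k=np.zeros_like(m); cv2.circle(k,(361,256),42,1,-1); m&=k
print("case",cv2.minAreaRect(max(cv2.findContours(m,0,1)[0],key=cv2.contourArea)))
for n,u,v,r,lo,hi,h in [("dish",327,208,20,.014,.03,.02),("vial",180,268,16,.056,.07,.062),("jar",381,236,22,.083,.1,.09),("bottle",443,140,14,.07,.09,.08),("mortar",385,172,26,.05,.062,.058),("pan",251,245,36,.05,.06,.055)]:
    print("scene",n,blob(s,u,v,r,lo,hi,h))
a=cv2.resize(c["frame"][170:350,140:500],(800,400),interpolation=2); cv2.imwrite("pics/crop1.png",a)
E
```

```text
bench z 0.0004171059164929103
dish (array([0.4635, 0.0107]), 'diam mm', np.float64(64.7), 'z', np.float64(0.0148))
vial (array([ 0.4504, -0.3672]), 'diam mm', np.float64(25.2), 'z', np.float64(0.0625))
jar (array([0.6488, 0.0112]), 'diam mm', np.float64(55.9), 'z', np.float64(0.09))
bottle (array([0.4949, 0.3645]), 'diam mm', np.float64(26.7), 'z', np.float64(0.0792)) (array([0.4944, 0.3641]), 'diam mm', np.float64(43.0), 'z', np.float64(0.0623))
mortar (array([0.48  , 0.1805]), 'diam mm', np.float64(98.8), 'z', np.float64(0.0564))
pan (array([ 0.4839, -0.2123]), 'diam mm', np.float64(114.2), 'z', np.float64(0.055))
rack (array([0.66  , 0.0114]), 'diam mm', np.float64(53.0), 'z', np.float64(0.0881))
case ((359.3209533691406, 256.2254943847656), (43.26219940185547, 56.446868896484375), 11.888657569885254)
scene dish (array([0.4689, 0.0085]), 'diam mm', np.float64(42.8), 'z', np.float64(0.0174))
scene vial (array([ 0.4555, -0.3685]), 'diam mm', np.float64(20.7), 'z', np.float64(0.0605))
scene jar (array([0.6544, 0.0076]), 'diam mm', np.float64(43.3), 'z', np.float64(0.0887))
scene bottle (array([0.5016, 0.3597]), 'diam mm', np.float64(15.7), 'z', np.float64(0.0782))
scene mortar (array([0.4864, 0.1759]), 'diam mm', np.float64(67.0), 'z', np.float64(0.0558))
scene pan (array([ 0.4896, -0.2159]), 'diam mm', np.float64(87.7), 'z', np.float64(0.0538))
```

View pics/crop1.png

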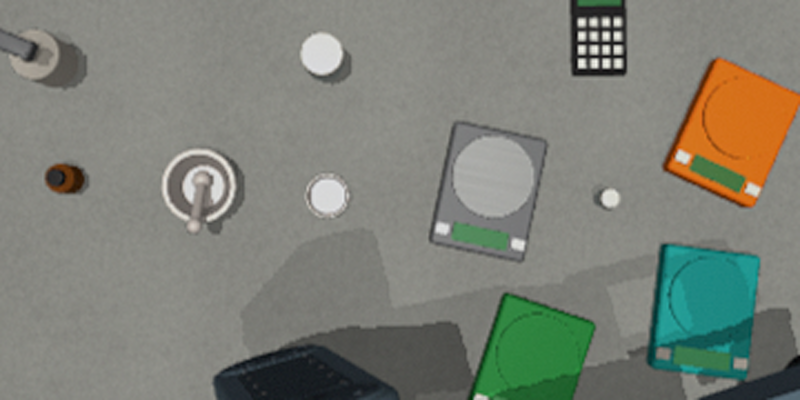

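The crop confirms it: the grey-cased balance with the steel pan (361,250 in the full picture) is the one meant. The sizes match too (dish about 60, vial 25, jar 56, mortar 99, pan about 110 mm). Next I turn the fingers to close along y and go to the dish.

Emit:
jog_arm([
  [[0,0,0,0,0,0.11,85],[0,0,0,0,0,0.11,85],[0,0,0,0,0,0.11,85],[0,0,0,0,0,0.109,85],[15,-35,0,0,0,0,85],[15,-35,0,0,0,0,85],[15,-35,0,0,0,0,85],[15,-35,0,0,0,0,85],[15,-35,0,0,0,0,85],[15,-35,0,0,0,0,85]],
])

```text
time_s: 1.1
eef_pos: [0.3345, -0.3089, 0.2309]
eef_rot: [-0.0, 1.0, -0.0, -0.0]
wrist_force: [1.0, 0.9, 0.3]
opening: 0.998
grasp_force: 0.0
```

Emit:
jog_arm([
  [[14.5,-35.5,0,0,0,0,85],[14.5,-35.5,0,0,0,0,85],[14.5,-35.5,10,0,0,0,85],[14.5,-35.5,10,0,0,0,85],[14.5,-35.5,10,0,0,0,85],[14.5,-35.5,10,0,0,0,85],[14.5,-35.5,10,0,0,0,85],[14.5,-35.5,10,0,0,0,85],[14.5,-36,10,0,0,0,85],[0,0,0,0,0,0,85]],
])

```text
time_s: 2.1
eef_pos: [0.4645, 0.0134, 0.1596]
eef_rot: [-0.001, 1.0, 0.002, -0.001]
wrist_force: [-0.3, -0.2, 0.4]
opening: 0.996
grasp_force: 0.0
```

```bash
python3 - <<'E'
from h import *
o=ctrl.get_obs(); print(o["eef_pos"],o["q"])
s=ctrl.camera("scene"); t=ctrl.camera("top")
cv2.imwrite("pics/a1.png",np.hstack([cv2.resize(s["frame"][110:310,220:420],(400,400)),cv2.resize(t["frame"][180:380,190:390],(400,400))]))
E
```

```text
[0.46445628 0.01335704 0.15963143] [-2.28488228e-01  1.35005267e-02  1.94356412e+00  1.39202189e-03
  1.18746884e+00  1.33736144e+00]
```

View pics/a1.png

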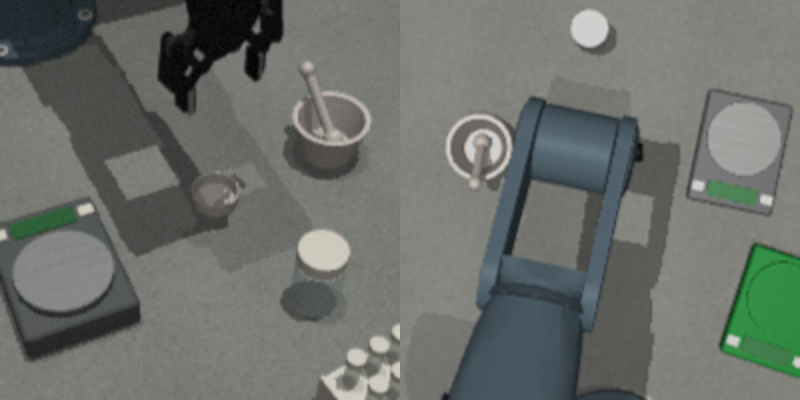

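The left half shows the gripper above and straddling the dish (around 215,190 in the crop). The right half shows the wrist hiding the dish from above. Now descend, with the last 30 mm slow.

Emit:
jog_arm([
  [[0,0,25,0,0,0,85],[0,0,25,0,0,0,85],[0,0,25,0,0,0,85],[0,0,25,0,0,0,85],[0,0,15,0,0,0,85],[0,0,10,0,0,0,85],[0,0,5,0,0,0,85],[0,0,0,0,0,0,85],[0,0,0,0,0,0,85],[0,0,0,0,0,0,85]],
])

```text
time_s: 3.2
eef_pos: [0.4657, 0.0092, 0.0322]
eef_rot: [0.0, 1.0, -0.0, 0.001]
wrist_force: [0.6, -0.5, 0.6]
opening: 0.997
grasp_force: 0.0
```

```bash
python3 - <<'E'
from h import *
s=ctrl.camera("scene")
cv2.imwrite("pics/a2.png",cv2.resize(s["frame"][130:250,260:410],(750,600),interpolation=2))
E
```

```text
(no output)
```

View pics/a2.png

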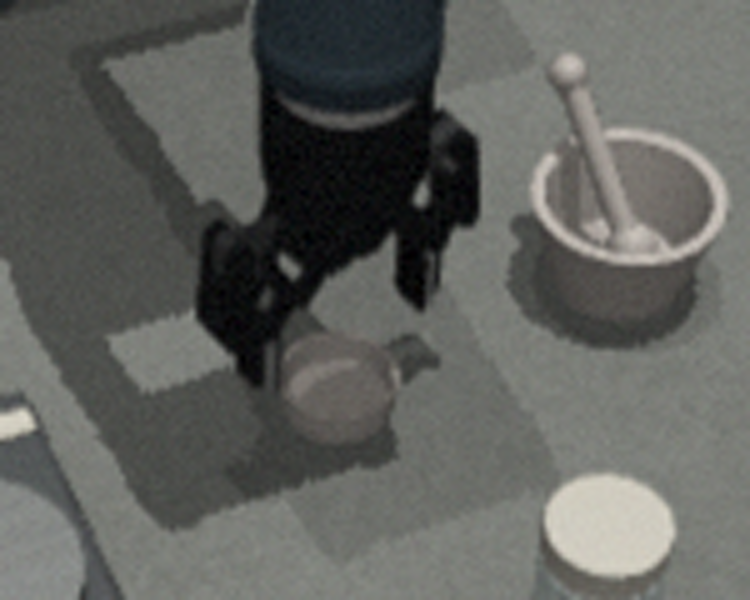

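The open fingers stand on either side of the dish (its rim at about 340,365 in the crop) and clear of the mortar. Lower and close.

Emit:
jog_arm([
  [[0,0,12,0,0,0,85],[0,0,12,0,0,0,85],[0,0,6,0,0,0,85],[0,0,2,0,0,0,85],[0,0,0,0,0,0,85],[0,0,0,0,0,0,45],[0,0,0,0,0,0,45],[0,0,0,0,0,0,45],[0,0,0,0,0,0,45],[0,0,0,0,0,0,45]],
])

```text
time_s: 4.25
eef_pos: [0.4653, 0.0093, 0.0005]
eef_rot: [0.0, 1.0, 0.0, 0.0]
wrist_force: [-4.5, 1.4, 10.6]
opening: 0.672
grasp_force: 61.4
```

Emit:
jog_arm([
  [[0,0,-5,0,0,0,45],[0,0,-15,0,0,0,45],[0,0,-25,0,0,0,45],[0,0,-30,0,0,0,45],[0,0,-30,0,0,0,45],[0,0,-25,0,0,0,45],[0,0,0,0,0,0,45],[4,35,0,0,0,0,45],[4,35,0,0,0,0,45],[4,35,0,0,0,0,45]],
])

```text
time_s: 5.25
eef_pos: [0.4765, -0.0963, 0.1287]
eef_rot: [-0.0, 1.0, 0.0, -0.0]
wrist_force: [1.1, 0.3, -0.7]
opening: 0.669
grasp_force: 63.9
```

Emit:
jog_arm([
  [[4,35,0,0,0,0,45],[4,35,0,0,0,0,45],[0,35,0,0,0,0,45],[0,13,0,0,0,0,45],[0,0,10,0,0,0,45],[0,0,10,0,0,0,45],[0,0,10,0,0,0,45],[0,0,10,0,0,0,45],[0,0,0,0,0,0,45],[0,0,0,0,0,0,45]],
])

```text
time_s: 6.25
eef_pos: [0.4848, -0.2128, 0.0889]
eef_rot: [-0.0, 1.0, 0.0, -0.0]
wrist_force: [0.5, -0.1, 0.6]
opening: 0.666
grasp_force: 63.9
```

```bash
python3 - <<'E'
from h import *
s=ctrl.camera("scene");o=ctrl.get_obs()
print(o["eef_pos"],o["wrist_force"],o["opening"])
cv2.imwrite("pics/a3.png",cv2.resize(s["frame"][150:310,160:360],(750,600),interpolation=2))
E
```

```text
[ 0.48511335 -0.21325088  0.08940249] [-0.31052164  0.14599743  0.40322423] 0.6704128263109679
```

View pics/a3.png

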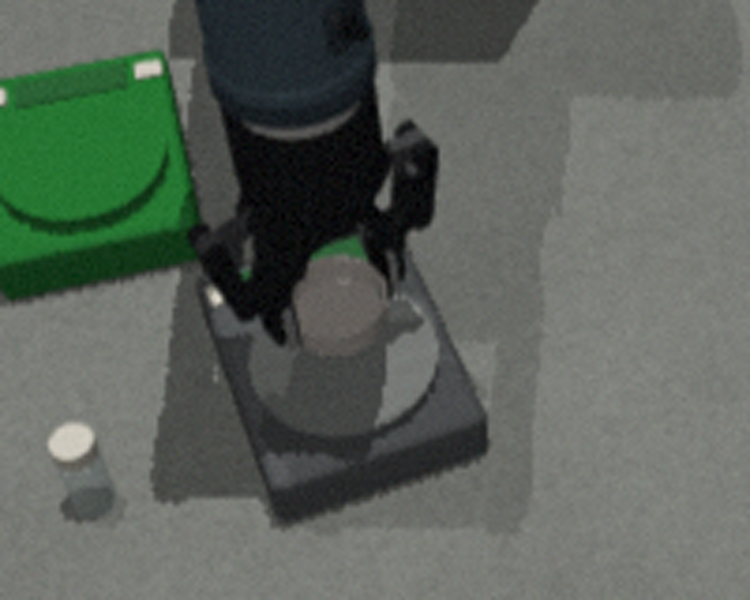

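The dish is held level above the pan (dish at about 340,305 in the crop). Set it down and release.

Emit:
jog_arm([
  [[0,0,12,0,0,0,45],[0,0,12,0,0,0,45],[0,0,6,0,0,0,45],[0,0,2.5,0,0,0,45],[0,0,0.5,0,0,0,45],[0,0,0,0,0,0,45],[0,0,0,0,0,0,70],[0,0,0,0,0,0,85],[0,0,0,0,0,0,85],[0,0,0,0,0,0,85]],
])

```text
time_s: 7.3
eef_pos: [0.485, -0.2137, 0.0564]
eef_rot: [0.0, 1.0, -0.0, 0.0]
wrist_force: [0.0, 0.1, 0.7]
opening: 0.992
grasp_force: 0.0
```

Emit:
jog_arm([
  [[0,0,-5,0,0,0,85],[0,0,-20,0,0,0,85],[0,0,-30,0,0,0,85],[0,0,-30,0,0,0,85],[0,0,-15,0,0,0,85],[-6,30,0,0,0,0,60],[-6,30,0,0,0,0,60],[-6,30,0,0,0,0,60],[-6,30,0,0,0,0,60],[-6,30,0,0,0,0,60]],
])

```text
time_s: 8.3
eef_pos: [0.4545, -0.3648, 0.1568]
eef_rot: [0.0, 1.0, -0.0, 0.0]
wrist_force: [0.8, 0.3, 0.0]
opening: 0.703
grasp_force: 0.0
```

```bash
python3 - <<'E'
from h import *
s=ctrl.camera("scene");c=ctrl.camera("top");o=ctrl.get_obs()
print(o["eef_pos"])
print("scene dish",blob(s,251,240,24,.068,.085,.075)); print("scene vial",blob(s,180,268,16,.056,.07,.062))
print("top dish",blob(c,361,249,22,.063,.085,.075)); print("scene pan",blob(s,251,245,36,.05,.085,.055),"top pan",blob(c,361,250,33,.05,.085,.055))
cv2.imwrite("pics/a4.png",np.hstack([cv2.resize(s["frame"][190:310,170:290],(400,400)),cv2.resize(c["frame"][200:320,330:450],(400,400))]))
E
```

```text
[ 0.45404078 -0.3673015   0.15697492]
scene dish (array([ 0.4891, -0.2149]), 'diam mm', np.float64(46.5), 'z', np.float64(0.0727))
scene vial (array([ 0.4559, -0.3685]), 'diam mm', np.float64(20.5), 'z', np.float64(0.0605))
top dish (array([ 0.4829, -0.2134]), 'diam mm', np.float64(62.0), 'z', np.float64(0.069))
scene pan (array([ 0.4896, -0.2158]), 'diam mm', np.float64(87.7), 'z', np.float64(0.0548)) top pan (array([ 0.4834, -0.2125]), 'diam mm', np.float64(111.7), 'z', np.float64(0.0568))
```

View pics/a4.png

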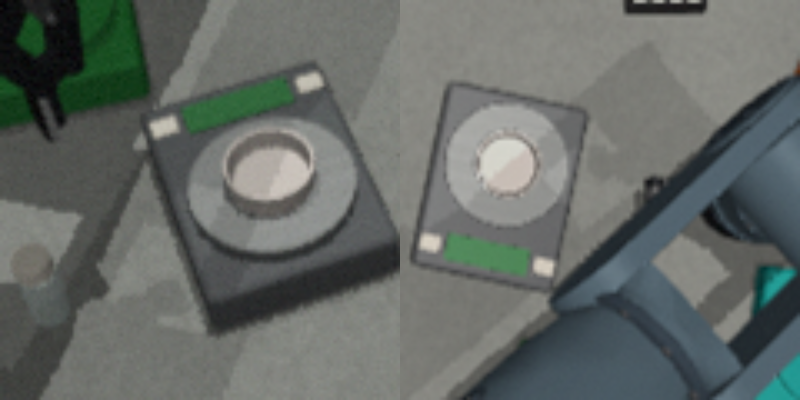

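The dish sits flat and centred on the pan, within 1 mm in both views (crop left 268,175; right 507,163). The gripper is above the vial (30,280 in the left crop). Descend on the vial and grasp it.

Emit:
jog_arm([
  [[-1.5,0,20,0,0,0,60],[0,0,25,0,0,0,60],[0,0,25,0,0,0,60],[0,0,25,0,0,0,60],[0,0,20,0,0,0,60],[0,0,12,0,0,0,60],[0,0,0,0,0,0,60],[0,0,0,0,0,0,10],[0,0,0,0,0,0,10],[0,0,0,0,0,0,10]],
])

```text
time_s: 9.4
eef_pos: [0.4543, -0.3646, 0.031]
eef_rot: [0.001, 1.0, -0.0, 0.001]
wrist_force: [1.1, -0.7, 1.4]
opening: 0.279
grasp_force: 58.8
```

Emit:
jog_arm([
  [[0,0,0,0,0,0,10],[0,0,0,0,0,0,10],[0,0,-5,0,0,0,10],[0,0,-15,0,0,0,10],[0,0,-25,0,0,0,10],[0,0,-30,0,0,0,10],[0,0,-30,0,0,0,10],[0,0,-15,0,0,0,10],[0,0,0,0,0,0,10],[0,0,0,0,0,0,10]],
])

```text
time_s: 10.4
eef_pos: [0.453, -0.3632, 0.1488]
eef_rot: [-0.0, 1.0, -0.0, -0.0]
wrist_force: [-0.3, -0.8, -0.4]
opening: 0.277
grasp_force: 58.8
```

Emit:
jog_arm([
  [[6.5,-30,0,0,0,0,10],[6.5,-30,0,0,0,0,10],[6.5,-30,0,0,0,0,10],[6.5,-30,0,0,0,0,10],[6,-29.5,0,0,0,0,10],[0,0,15,0,0,0,10],[0,0,15,0,0,0,10],[0,0,10,0,0,0,10],[0,0,0,0,0,0,10],[0,0,0,0,0,0,10]],
])

```text
time_s: 11.4
eef_pos: [0.4849, -0.214, 0.1086]
eef_rot: [-0.001, 1.0, -0.0, -0.001]
wrist_force: [0.5, -0.2, -0.8]
opening: 0.27
grasp_force: 58.9
```

```bash
python3 - <<'E'
from h import *
s=ctrl.camera("scene");o=ctrl.get_obs()
print(o["eef_pos"],o["wrist_force"],o["opening"])
cv2.imwrite("pics/a5.png",cv2.resize(s["frame"][170:290,180:330],(750,600),interpolation=2))
E
```

```text
[ 0.48534416 -0.21434457  0.10922699] [-0.34311219  0.20118276 -0.40773361] 0.2747218298504031
```

View pics/a5.png

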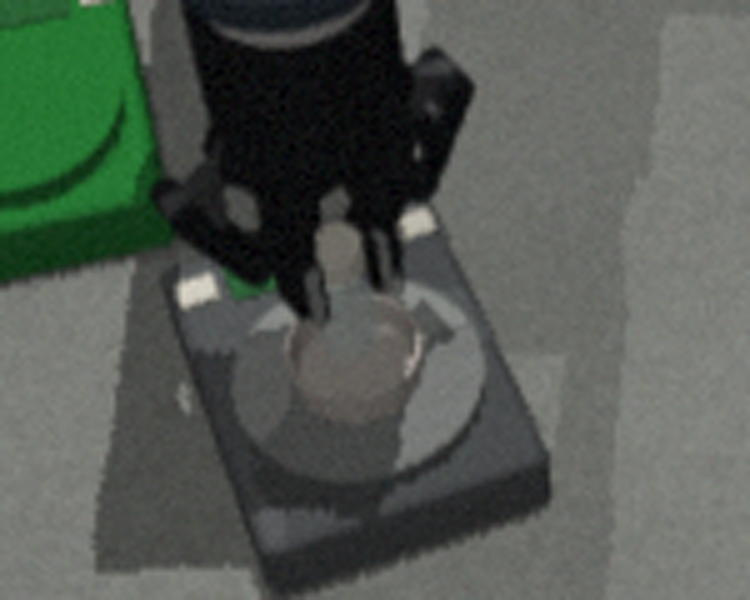

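The vial hangs upright above the dish centre (vial at 350,310, dish at 355,360 in the crop). Lower it gently.

Emit:
jog_arm([
  [[0,0,8,0,0,0,10],[0,0,5,0,0,0,10],[0,0,3,0,0,0,10],[0,0,2,0,0,0,10],[0,0,1,0,0,0,10],[0,0,0.5,0,0,0,10],[0,0,0,0,0,0,10],[0,0,0,0,0,0,10],[0,0,0,0,0,0,10],[0,0,0,0,0,0,10]],
])

```text
time_s: 12.45
eef_pos: [0.4855, -0.2142, 0.09]
eef_rot: [0.0, 1.0, -0.0, 0.0]
wrist_force: [-0.1, -0.3, 2.4]
opening: 0.274
grasp_force: 59.0
```

Emit:
jog_arm([
  [[0,0,0,0,0,0,35],[0,0,0,0,0,0,50],[0,0,0,0,0,0,50],[0,0,0,0,0,0,50],[0,0,-5,0,0,0,50],[0,0,-15,0,0,0,50],[0,0,-30,0,0,0,50],[0,0,-30,0,0,0,85],[0,0,-10,0,0,0,85],[24,-32,0,0,0,0,85]],
])

```text
time_s: 13.45
eef_pos: [0.5096, -0.1854, 0.1823]
eef_rot: [0.002, 1.0, -0.002, 0.002]
wrist_force: [1.3, 0.7, 0.2]
opening: 0.997
grasp_force: 0.0
```

Emit:
jog_arm([
  [[24,-32,0,0,0,0,85],[24,-32,0,0,0,0,85],[24,-32,0,0,0,0,85],[24,-32,0,0,0,0,85],[24,-32,0,0,0,0,85],[22,-32,0,0,0,0,85],[0,0,10,0,0,0,85],[0,0,10,0,0,0,85],[0,0,0,0,0,0,85],[0,0,0,0,0,0,85]],
])

```text
time_s: 14.45
eef_pos: [0.6504, 0.0088, 0.159]
eef_rot: [-0.0, 1.0, -0.001, -0.001]
wrist_force: [-0.6, -0.7, 0.1]
opening: 1.0
grasp_force: 0.0
```

```bash
python3 - <<'E'
from h import *
s=ctrl.camera("scene");c=ctrl.camera("top");o=ctrl.get_obs()
print(o["eef_pos"])
print("top vial",blob(c,361,249,18,.108,.13,.121)); print("top dish",blob(c,361,249,22,.063,.13,.075)); print("scene vial",blob(s,251,225,26,.113,.13,.121))
cv2.imwrite("pics/a6.png",np.hstack([cv2.resize(s["frame"][130:330,220:420],(400,400)),cv2.resize(c["frame"][130:330,200:400],(400,400))]))
E
```

```text
[0.65126748 0.00878415 0.16013206]
top vial (array([ 0.4824, -0.2133]), 'diam mm', np.float64(24.3), 'z', np.float64(0.122))
top dish (array([ 0.4832, -0.213 ]), 'diam mm', np.float64(59.2), 'z', np.float64(0.075))
scene vial (array([ 0.4885, -0.2156]), 'diam mm', np.float64(19.1), 'z', np.float64(0.1196))
```

View pics/a6.png

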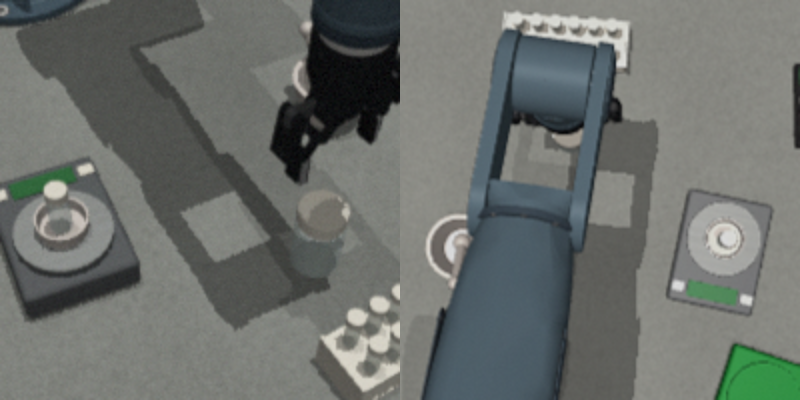

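The vial stands upright in the centre of the dish (left crop 55,195; right 727,238). The gripper is above the jar (322,215 in the left crop). Next, grasp the jar.

Emit:
jog_arm([
  [[0,-2,10,0,0,0,85],[0,0,20,0,0,0,85],[0,0,25,0,0,0,85],[0,0,25,0,0,0,85],[0,0,20,0,0,0,85],[0,0,15,0,0,0,85],[0,0,5,0,0,0,85],[0,0,0,0,0,0,85],[0,0,0,0,0,0,35],[0,0,0,0,0,0,35]],
])

```text
time_s: 15.55
eef_pos: [0.6525, 0.0117, 0.0412]
eef_rot: [0.0, 1.0, -0.0, 0.001]
wrist_force: [-0.3, -0.9, 0.3]
opening: 0.686
grasp_force: 0.0
```

Emit:
jog_arm([
  [[0,0,0,0,0,0,35],[0,0,0,0,0,0,35],[0,0,0,0,0,0,35],[0,0,-5,0,0,0,35],[0,0,-15,0,0,0,35],[0,0,-20,0,0,0,35],[0,0,-20,0,0,0,35],[0,0,0,0,0,0,35],[0,0,0,0,0,0,35],[0,0,0,0,0,0,35]],
])

```text
time_s: 16.55
eef_pos: [0.6504, 0.0121, 0.0985]
eef_rot: [-0.0, 1.0, -0.0, -0.001]
wrist_force: [-0.5, -0.3, -3.0]
opening: 0.643
grasp_force: 63.9
```

Emit:
jog_arm([
  [[-2,-28,0,0,0,0,35],[-2,-28,0,0,0,0,35],[-2,-28,0,0,0,0,35],[-2,-28,0,0,0,0,35],[-1.5,-28,0,0,0,0,35],[-1,-28,0,0,0,0,35],[0,0,15,0,0,0,35],[0,0,15,0,0,0,35],[0,0,10,0,0,0,35],[0,0,0,0,0,0,35]],
])

```text
time_s: 17.55
eef_pos: [0.6387, 0.1785, 0.0562]
eef_rot: [0.0, 1.0, -0.001, -0.003]
wrist_force: [-0.1, -0.9, -2.5]
opening: 0.644
grasp_force: 64.2
```

Emit:
jog_arm([
  [[0,0,8,0,0,0,35],[0,0,6,0,0,0,35],[0,0,3,0,0,0,35],[0,0,1,0,0,0,35],[0,0,1,0,0,0,35],[0,0,0,0,0,0,35],[0,0,0,0,0,0,35],[0,0,0,0,0,0,35],[0,0,0,0,0,0,35],[0,0,0,0,0,0,35]],
])

```text
time_s: 18.55
eef_pos: [0.6413, 0.1798, 0.0416]
eef_rot: [0.0, 1.0, -0.0, 0.0]
wrist_force: [-2.6, -1.8, 5.5]
opening: 0.646
grasp_force: 64.4
```

Emit:
jog_arm([
  [[0,0,0,0,0,0,65],[0,0,0,0,0,0,85],[0,0,0,0,0,0,85],[0,0,0,0,0,0,85],[0,0,-10,0,0,0,85],[0,0,-25,0,0,0,85],[0,0,-40,0,0,0,85],[0,0,-40,0,0,0,85],[0,0,-30,0,0,0,85],[-23,-30,0,0,0,0,85]],
])

```text
time_s: 19.55
eef_pos: [0.6236, 0.2076, 0.1934]
eef_rot: [-0.0, 1.0, -0.002, 0.007]
wrist_force: [0.5, 1.4, -0.1]
opening: 1.002
grasp_force: 0.0
```

Emit:
jog_arm([
  [[-23,-30,0,0,0,0,85],[-23,-30,0,0,0,0,85],[-23,-30,0,0,0,0,85],[-23,-30,0,0,0,0,85],[-23,-30,0,0,0,0,85],[-6,-5,0,0,0,0,85],[0,0,0,0,0,0,85],[0,0,0,0,0,0,85],[0,0,0,0,0,0,85],[0,0,0,0,0,0,85]],
])

```text
time_s: 20.55
eef_pos: [0.4979, 0.3639, 0.1858]
eef_rot: [0.0, 1.0, -0.001, 0.0]
wrist_force: [0.3, 0.1, 0.4]
opening: 0.997
grasp_force: 0.0
```

```bash
python3 - <<'E'
from h import *
s=ctrl.camera("scene");c=ctrl.camera("top");o=ctrl.get_obs()
print(o["eef_pos"])
print("top jar",blob(c,229,199,20,.08,.1,.09),"mortar",blob(c,230,253,28,.045,.062,.058))
P=pts(s);m=((P[...,2]>.08)&(P[...,2]<.1)&(abs(P[...,0]-.642)<.05)&(abs(P[...,1]-.178)<.05)).astype(np.uint8)
v,u=np.nonzero(m);print("scene jar px",u.mean(),v.mean())
print("scene jar",blob(s,int(u.mean()),int(v.mean()),22,.083,.1,.09),"mortar",blob(s,385,172,26,.05,.062,.058),"bottle",blob(s,443,140,14,.07,.09,.08))
cv2.imwrite("pics/a7.png",np.hstack([cv2.resize(s["frame"][90:290,340:540],(400,400)),cv2.resize(c["frame"][130:330,130:330],(400,400))]))
E
```

```text
[0.49767291 0.36413994 0.1857527 ]
top jar (array([0.6374, 0.1791]), 'diam mm', np.float64(56.4), 'z', np.float64(0.0897)) mortar (array([0.48  , 0.1804]), 'diam mm', np.float64(98.8), 'z', np.float64(0.0561))
scene jar px 433.1005025125628 198.54522613065328
scene jar (array([0.643 , 0.1754]), 'diam mm', np.float64(40.9), 'z', np.float64(0.0887)) mortar (array([0.4867, 0.1757]), 'diam mm', np.float64(67.0), 'z', np.float64(0.0559)) bottle (array([0.5017, 0.3601]), 'diam mm', np.float64(15.8), 'z', np.float64(0.0776))
```

View pics/a7.png

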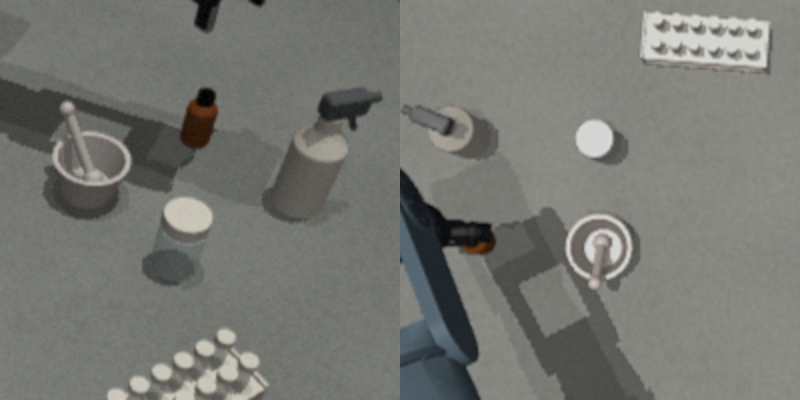

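The jar stands upright behind the mortar (top view: 157.4 mm from centre to centre against 158 wanted, about 1 mm off line). The bottle (198,118 in the left crop) is untouched, with the gripper above it. Next, grasp the bottle.

Emit:
jog_arm([
  [[-1,0,20,0,0,0,70],[0,0,30,0,0,0,70],[0,0,30,0,0,0,70],[0,0,30,0,0,0,70],[0,0,25,0,0,0,70],[0,0,15,0,0,0,70],[0,0,10,0,0,0,70],[0,0,6,0,0,0,70],[0,0,0,0,0,0,70],[0,0,0,0,0,0,20]],
])

```text
time_s: 21.65
eef_pos: [0.4968, 0.3653, 0.0209]
eef_rot: [-0.0, 1.0, -0.0, 0.001]
wrist_force: [-0.7, 0.2, -0.1]
opening: 0.668
grasp_force: 0.0
```

Emit:
jog_arm([
  [[0,0,0,0,0,0,20],[0,0,0,0,0,0,20],[0,0,0,0,0,0,20],[0,0,0,0,0,0,20],[0,0,-5,0,0,0,20],[0,0,-20,0,0,0,20],[0,0,-35,0,0,0,20],[0,0,-40,0,0,0,20],[0,0,-30,0,0,0,20],[0,0,0,0,0,0,20]],
])

```text
time_s: 22.65
eef_pos: [0.4987, 0.3663, 0.1554]
eef_rot: [-0.002, 1.0, -0.0, 0.004]
wrist_force: [0.7, -0.5, 0.3]
opening: 0.448
grasp_force: 60.5
```

Emit:
jog_arm([
  [[12.5,31,0,0,0,0,20],[12.5,31,0,0,0,0,20],[12.5,31,0,0,0,0,20],[12.5,31,0,0,0,0,20],[12.5,31,0,0,0,0,20],[12.5,30,0,0,0,0,20],[0,0,0,0,0,0,20],[0,0,0,0,0,0,20],[0,0,0,0,0,0,20],[0,0,0,0,0,0,20]],
])

```text
time_s: 23.65
eef_pos: [0.5702, 0.181, 0.1493]
eef_rot: [-0.0, 1.0, 0.001, -0.0]
wrist_force: [0.5, 0.3, -1.5]
opening: 0.453
grasp_force: 60.7
```

```bash
python3 - <<'E'
from h import *
s=ctrl.camera("scene");o=ctrl.get_obs()
print(o["eef_pos"],o["wrist_force"],o["opening"])
cv2.imwrite("pics/a8.png",cv2.resize(s["frame"][90:250,330:530],(750,600),interpolation=2))
E
```

```text
[0.57033076 0.1809639  0.14950013] [-0.10741594  0.16640572 -2.05919782] 0.4480558152195849
```

View pics/a8.png

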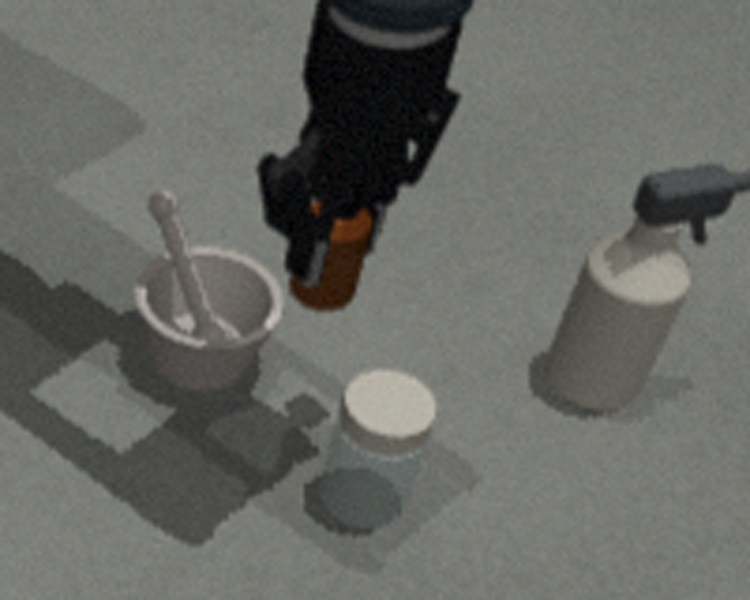

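The bottle is held upright above the gap between mortar (205,300) and jar (390,400). Correct by 1 mm and lower.

Emit:
jog_arm([
  [[1.5,1,20,0,0,0,20],[0,0,20,0,0,0,20],[0,0,20,0,0,0,20],[0,0,20,0,0,0,20],[0,0,20,0,0,0,20],[0,0,12,0,0,0,20],[0,0,8,0,0,0,20],[0,0,4,0,0,0,20],[0,0,0,0,0,0,20],[0,0,0,0,0,0,20]],
])

```text
time_s: 24.7
eef_pos: [0.5731, 0.179, 0.0266]
eef_rot: [-0.0, 1.0, -0.0, 0.001]
wrist_force: [-0.4, 0.5, -1.7]
opening: 0.455
grasp_force: 60.7
```

Emit:
jog_arm([
  [[-1,-0.5,3,0,0,0,20],[0,0,1,0,0,0,20],[0,0,0.5,0,0,0,20],[0,0,0.5,0,0,0,20],[0,0,0.5,0,0,0,20],[0,0,0,0,0,0,20],[0,0,0,0,0,0,20],[0,0,0,0,0,0,20],[0,0,0,0,0,0,20],[0,0,0,0,0,0,20]],
])

```text
time_s: 25.7
eef_pos: [0.5715, 0.1794, 0.0213]
eef_rot: [0.0, 1.0, -0.0, -0.0]
wrist_force: [-3.6, -0.4, 7.4]
opening: 0.445
grasp_force: 61.7
```

In contact with the bench: release and rise.

Emit:
jog_arm([
  [[0,0,0,0,0,0,50],[0,0,0,0,0,0,65],[0,0,0,0,0,0,65],[0,0,0,0,0,0,65],[0,0,-10,0,0,0,65],[0,0,-25,0,0,0,65],[0,0,-40,0,0,0,65],[0,0,-40,0,0,0,65],[0,0,-40,0,0,0,65],[0,0,-25,0,0,0,65]],
])

```text
time_s: 26.7
eef_pos: [0.5728, 0.1796, 0.2049]
eef_rot: [-0.0, 1.0, -0.0, 0.003]
wrist_force: [1.3, 0.5, -0.5]
opening: 0.763
grasp_force: 0.0
```

Emit:
jog_arm([
  [[-10,32,0,0,0,0,65],[-10,32,0,0,0,0,65],[-10,32,0,0,0,0,65],[-10,32,0,0,0,0,65],[-10,32,0,0,0,0,65],[-10,32,0,0,0,0,65],[0,0,0,0,0,0,65],[0,0,0,0,0,0,65],[0,0,0,0,0,0,65],[0,0,0,0,0,0,65]],
])

```text
time_s: 27.7
eef_pos: [0.5117, -0.0116, 0.2004]
eef_rot: [-0.0, 1.0, 0.001, 0.0]
wrist_force: [0.1, 0.0, 0.2]
opening: 0.764
grasp_force: 0.0
```

```bash
python3 - <<'E'
from h import *
s=ctrl.camera("scene");c=ctrl.camera("top");o=ctrl.get_obs()
print(o["eef_pos"])
print("top jar",blob(c,229,199,20,.08,.1,.09),"mortar",blob(c,230,253,28,.045,.062,.058))
print("bottle",blob(c,229,223,10,.066,.09,.08))
print("scene jar",blob(s,433,198,22,.083,.1,.09),"bottle",blob(s,412,170,26,.07,.082,.08))
print("vial",blob(c,361,249,18,.108,.13,.121))
cv2.imwrite("pics/a9.png",np.hstack([cv2.resize(s["frame"][110:310,220:520],(400,267)),cv2.resize(c["frame"][130:330,130:430],(400,267))]))
E
```

```text
[ 0.51153024 -0.01163708  0.20025478]
top jar (array([0.6374, 0.1791]), 'diam mm', np.float64(56.4), 'z', np.float64(0.0904)) mortar (array([0.4801, 0.1805]), 'diam mm', np.float64(98.8), 'z', np.float64(0.056))
bottle (array([0.5695, 0.1781]), 'diam mm', np.float64(26.9), 'z', np.float64(0.079))
scene jar (array([0.6434, 0.1746]), 'diam mm', np.float64(40.9), 'z', np.float64(0.0887)) bottle (array([0.5754, 0.1746]), 'diam mm', np.float64(16.8), 'z', np.float64(0.0779))
vial (array([ 0.4824, -0.2133]), 'diam mm', np.float64(24.3), 'z', np.float64(0.1212))
```

View pics/a9.png

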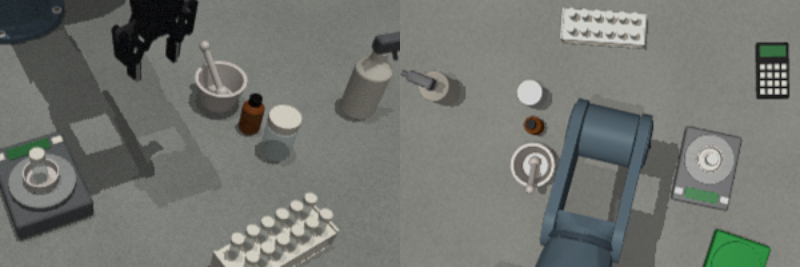

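Everything is in place: mortar, bottle and jar are in line and within about 1–2 mm, the vial stands in the dish on the pan, and the bystanders are untouched. The gripper is clear of everything, so I hand in.

```bash
python3 -c "
from bench import ctrl
print(ctrl.hand_in())"
```

```text
the job is handed in; nothing more can be done
None
```

The job is handed in after about 28 s: dish and vial are centred on the grey balance's pan, the jar stands about 8 cm behind the mortar and the bottle midway between them, each within about 2 mm by the last pictures; spray bottle, calculator and rack were not touched, and the verdict was not shown.

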